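# Find the release notch behind the die case and press it to let the drawer out

## Task

The die drawer is shut and has no handle: its release is a pad recessed in a finger notch somewhere along the rear edge of the grey die case, out of sight from the front. Run a fingertip along that rear edge until it drops into the notch, press the pad in until the catch lets go and the drawer springs fully out by itself, then draw the finger back so the pad returns. Take hold of nothing, do not touch the drawer or the front of the case, and leave the thread spool, the eyelet tin and the sanding block where they are.

Things in the scene. Friction and masses are not known exactly. Their poses are not given: they have to be found in the camera images.
- die_case: Low grey sheet-steel die case on 14 mm rubber feet, fixed to the bench, 132 deep (its x) x 272 wide (its y) x 64 mm high. Origin: centre of its underside; own +x points to its rear, away from the robot, +y to its left, +z up; turned up to 0.2 rad. Its drawer runs out of the front (own -x). The bench behind its rear edge is clear for at least 50 mm.
- rear_edge (a point): Middle of the case's straight upright rear edge: own x = 66 mm, y = 0, 58 mm above the bench; axes as the case. Not the notch: the aluminium bar here (y -65 to 65 mm) has one finger notch, 40 mm wide along y, open to the rear and the top, down to 22 mm above the bench; its centre is anywhere from y -35 to 35 mm, and no reading gives it.
- edge_left (a point): Left end of the aluminium bar of the rear edge, where the grey left cover (flush with the bar, y 65 to 136 mm) begins: own x = 66 mm, y = 65 mm, 58 mm above the bench. Edge here is solid.
- edge_right (a point): Right end of the aluminium bar of the rear edge, where the grey right cover (flush with the bar, y -136 to -65 mm) begins: own x = 66 mm, y = -65 mm, 58 mm above the bench. Edge here is solid.
- release_pad (a joint): How far the release pad is pressed in (own -x of the case), m: 0 at rest, 0.009 at the end; the catch lets go at about 0.006. The pad is a plain aluminium plate that fills the notch's width, 10 mm in from the rear edge. Its spring takes 2 N to start, 5.5 N at the end, and returns it.
- die_drawer (a joint): How far the die drawer has come out, m: 0 shut and caught, 0.060 fully out against its stop. A damped spring drives it out in about half a second once the catch lets go; the drawer holds steel dies.
- spool: Bystander: loose upright spool of dark thread on the white cutting board, 36 mm across, 45 mm high; origin at the centre of its underside. Leave alone.
- eyelet_tin: Bystander: loose open round tin of eyelets on the white cutting board, 62 mm across, 20 mm high; origin at the centre of its underside. Leave alone.
- sand_block: Bystander: loose cork sanding block, 60 x 90 x 30 mm, lying on the 23 mm thick wooden insole form behind the case; origin at the centre of its underside. Leave alone.

How it is judged (in metres and radians):
On the way, in this order (a step that is already met when the one before it is completed fails the run):
1. a fingertip lies against the rear edge of the case, the pad still at rest (contact force between the fingers and die_case above 0.3 N and x of the grasp point in the frame of die_case above 0.05 m and value of joint release_pad below 0.001 m), for 0.1 s.
2. a finger in the notch presses the release pad in far enough to free the catch (value of joint release_pad above 0.0055 m and contact force between the fingers and die_case above 0.5 N), for 0.05 s.
At the end, for the whole second after the job is handed in: The drawer stands fully out (more than 54 of its 60 mm) and at rest, the release pad is back (pressed less than 2 mm), and the thread spool, eyelet tin and sanding block are within 15 mm of where they stood (value of joint die_drawer above 0.054 m and velocity of joint die_drawer below 0.01 m/s and value of joint release_pad below 0.002 m and distance of each of spool, eyelet_tin, sand_block from where it was at the start of the episode below 0.015 m); the robot touches nothing.
It fails at once if a bystander is moved or lifted (more than 15 mm) (distance of any of spool, eyelet_tin, sand_block from where it was at the start of the episode above 0.015 m).
It fails at once if the fingers touch the drawer or the front part of the case (contact force between the fingers and die_case above 1 N and x of the grasp point in the frame of die_case below 0.01 m).
It also fails if it takes over 51 s, if anything falls off the work surface, if the arm or the gripper's body presses on something with over 40 N, if the wrist force passes 120 N, or if a joint passes its speed limit or range.

## Robot

A 6-joint arm with a two-finger parallel gripper is mounted at the origin on a cart in front of the work surface, level with it; the furniture and walls round the work are solid. World frame = base frame: x ahead of the robot, y to its left, z up, the work surface at z = 0. Lengths are in m, angles in degrees, forces in N, time in s.
With the tool pointing down it reaches from about 0.3 to 0.75 m from the base axis. Payload 8.5 kg.
Tool frame: the origin (TCP) lies at the centre of the arm's flange, where the gripper is bolted on; the fingertips stand 173 mm ahead of it and the grasp point (between the pads) lies env.pinch_z ahead of it (env.pinch_z is the distance from the TCP to the grasp point, in m); z points along the fingers, y is the line along which they close (so a half turn about z gives the same grasp; the last joint's range is limited). The gripper opens to 85 mm and grips with 20 to 120 N. Pads are 22 mm wide; open, the fingers measure 114 mm over their backs; the gripper's body (76 mm by 85 mm) begins 54 mm behind the grasp point. The pads swing forward as they close: fully open they stand 13 mm farther back than shut.
Start: joints at [59.169, 21.807, 74.336, -0, 83.858, -12.336], TCP at [0.174, 0.522, 0.405] pointing down, gripper open.
Joint ranges: [-178.18, 178.18], [-50.72, 133.34], [12.68, 142.11], [-81.47, 261.47], [9.98, 163.14], [-165.26, 165.26]. Speed limits (degrees/s): [136.94, 136.94, 180, 180, 180, 180].

## Interface

Orientations are given as a 3x3 rotation matrix whose columns are the frame's x, y, z axes.
In Python, from rig import env, get_image, job, spotter gives the robot as it stands. The module is installed in compiled form; this text tells all that it offers.
- The arm moves only by the shell command python3 -m creep 'ROWS' [FORCE]. ROWS is text: rows parted by semicolons, each of 7 numbers parted by spaces: the turn, a rotation vector about the tool's x, y, z in units of 8 degrees (1.0 is 8 degrees), then the shift along the tool's x, y, z in units of 30 mm (1.0 is 30 mm), then the finger opening in mm, from 0 to 85.4. A call has 1 to 12 rows; each row is the pose to reach, as a shift and turn from the pose commanded when the call began, along the tool's axes at that moment; what a row does not reach only later rows make up. A row lasts 1/10 s, in which the tool goes at most 50 mm and 8.59 degrees, less where a joint would pass 70% of its speed; a pose out of reach is approached as far as the arm can. A call with a gripper value outside its range is refused whole. The fingers move at their own pace and stop on an object; FORCE is the grip in N (left out, the last holds). Time passes only in rows, so rows that repeat a pose let the fingers close. It gives the time, the measured TCP pose, the force, the opening and the grip force at its end, in the units of the state.
- env.observe(): the state, without advancing time (a new reading comes with each control period).
- get_image(name): name is "scene" or "top" or "wrist"; returns a dict with "image" (420x560x3 uint8, blue, green, red), "depth" (420x560 float32, m along the optical axis (not along the pixel's ray), 0 where there is no reading), "intrinsics" (3x3 intrinsics, pixels), "view" (4x4, takes a point from world to camera coordinates). Camera axes: x right, y up, looking along -z (the intrinsics and any distortion apply to the point x, -y, -z); pixel columns grow to the right and rows downward; lengths in m; the calibration is good to about 2 mm. A picture is of the moment at which its call begins.
- job.close_job(): hands the job in; it is judged then, once.
Trained networks look in a picture, given as the dict that the camera call returned (one of the last four; its "shot" number tells which), for a name from the list of things; names that differ only in an ending like _2 or _b are one class to them, and where a whole thing is asked for, a point or a joint stands for the part that bears it (a point fixed in the world has none). Each returns a list of dicts, best first, with "p" (0 to 1); they miss things now and then, are a little off and sometimes report something else, mostly with a low value. They report only what shows in the picture. A call takes as long as a camera call.
- spotter.boxes_of(label, picture): "xy" ([column, row] in pixels, amid what is visible of it).
The state is a dict: "time_s": time; "q": joint angles; "qvel": joint speeds; "joint_efforts": joint torques, N m; "position": TCP position; "tool_rot": TCP orientation; "ft_force": force on the tool from outside, world axes, zero at the start; "wrist_torque": the same for the moment, N m; "grip_width": finger opening in m; "gripper_force": force on a finger pad.
Only numpy, scipy, OpenCV 4.12 (cv2) and the standard library are available. Lean on these libraries where they do the work, as an engineer would, in place of code of your own. Each camera call takes 0.05 s, during which the arm holds its last target. There are 200 camera calls.

## Working session

There is one attempt and no reset: what is moved stays moved. The work goes in short steps, Python scripts to look and compute and a shell command to move; the robot and the scene stay as the last step left them, time stands still between calls to the robot, and variables do not carry over. Pictures are saved under pics/ and viewed, at most 10 in all, crops included, and the job is handed in when it is done.

```bash
mkdir -p pics; cat > h.py <<'E'
import numpy as np, cv2
from rig import env, get_image, job, spotter
def world(pic,u,v,r=2):
    d=pic["depth"][int(v)-r:int(v)+r+1,int(u)-r:int(u)+r+1]; d=np.median(d[d>0])
    K=pic["intrinsics"]; p=np.array([(u-K[0,2])/K[0,0]*d,-(v-K[1,2])/K[1,1]*d,-d,1])
    return (np.linalg.inv(pic["view"])@p)[:3]
def cloud(pic):
    K=pic["intrinsics"]; d=pic["depth"]; v,u=np.mgrid[:420,:560]
    p=np.stack([(u-K[0,2])/K[0,0]*d,-(v-K[1,2])/K[1,1]*d,-d,np.ones_like(d)],-1)
    w=(p@np.linalg.inv(pic["view"]).T)[...,:3]; w[d<=0]=np.nan; return w
E
python3 - <<'E'
from h import *
a=get_image("top"); b=get_image("scene")
cv2.imwrite("pics/top.png",a["image"]); cv2.imwrite("pics/scene.png",b["image"])
for n,pic in (("top",a),("scene",b)):
  for l in ["die_case","rear_edge","edge_left","edge_right","spool","eyelet_tin","sand_block"]:
    for r in spotter.boxes_of(l,pic)[:2]:
      print(n,l,round(r["p"],2),np.round(r["xy"]),np.round(world(pic,*r["xy"]),3))
s=env.observe(); print(env.pinch_z,s["time_s"],s["position"],s["tool_rot"],s["ft_force"])
E
```

```text
top die_case 0.77 [361. 285.] [ 0.492 -0.023  0.063]
top rear_edge 0.58 [359. 288.] [ 0.484 -0.019  0.063]
top edge_left 0.6 [358. 283.] [ 0.495 -0.015  0.062]
top edge_right 0.82 [359. 287.] [ 0.487 -0.018  0.064]
top spool 0.87 [192. 220.] [0.576 0.345 0.055]
top eyelet_tin 0.84 [242. 221.] [0.595 0.245 0.018]
top eyelet_tin 0.6 [190. 221.] [0.574 0.347 0.055]
top sand_block 0.55 [412. 167.] [ 0.759 -0.106  0.052]
scene die_case 0.94 [266. 265.] [ 0.478 -0.074  0.064]
scene edge_left 0.57 [265. 265.] [ 0.476 -0.075  0.064]
scene edge_right 0.9 [265. 266.] [ 0.476 -0.075  0.063]
scene spool 0.78 [213. 190.] [0.569 0.336 0.045]
scene spool 0.3 [383. 239.] [ 0.736 -0.124  0.051]
scene eyelet_tin 0.7 [236. 208.] [0.592 0.248 0.019]
scene sand_block 0.59 [380. 240.] [ 0.73  -0.123  0.051]
0.1547 0.8 [0.17447024 0.52157527 0.40470179] [[-9.48357360e-01  3.17203906e-01 -2.41209866e-05]
 [ 3.17203906e-01  9.48357359e-01 -2.76139029e-05]
 [ 1.41160772e-05 -3.38391192e-05 -9.99999999e-01]] [-0.3454333  -1.38468382 -1.71285713]
```

View pics/top.png

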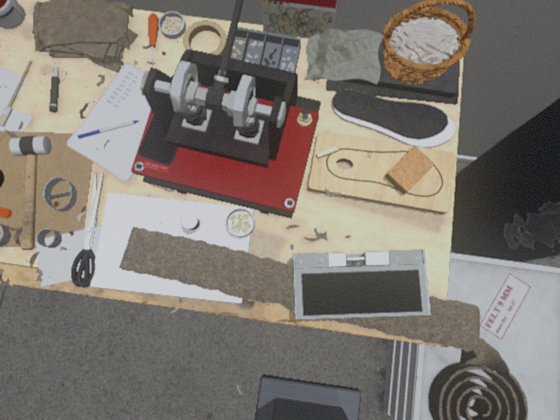

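View pics/scene.png

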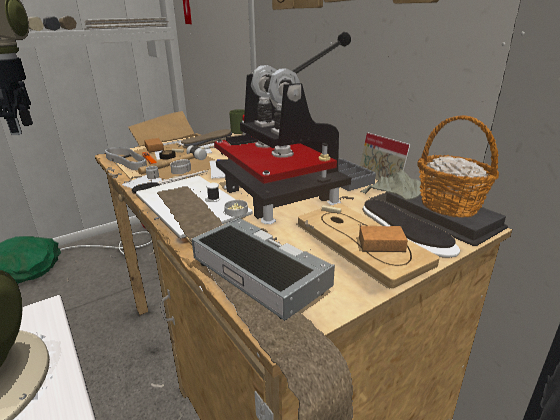

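```bash
python3 - <<'E'
from h import *
for n in ("top","scene"):
  w=cloud(get_image(n)); x,y,z=w[...,0],w[...,1],w[...,2]
  m=((z>.055)&(z<.072)&(x>.3)&(x<.7)&(abs(y)<.3)).astype(np.uint8)
  k,lab,st,_=cv2.connectedComponentsWithStats(m); i=1+np.argmax(st[1:,4]); m=lab==i
  P=w[m]; (c,s,a)=cv2.minAreaRect(P[:,:2].astype(np.float32)*1000)
  print(n,m.sum(),c,s,a,np.median(P[:,2]))
  # rear edge: per y bin max x
  for yy in np.arange(-.2,.2,.02):
    q=P[abs(P[:,1]-yy)<.006]
    if len(q): print(round(yy,2),np.round(np.percentile(q[:,0],[2,98]),3))
  # heights behind
  q=w[(x>.5)&(x<.9)&(abs(y+.05)<.25)&(z>.01)&(z<.3)]
  for zr in ((.015,.03),(.04,.055),(.08,.3)):
    t=q[(q[:,2]>zr[0])&(q[:,2]<zr[1])]
    if len(t): print(zr,len(t),np.round(np.percentile(t,[2,98],axis=0),3).tolist())
E
```

```text
top 8459 (494.7259216308594, -21.366989135742188) (132.3203125, 272.9453125) 9.922515869140625 0.06226439456178168
-0.16 [0.453 0.512]
-0.14 [0.452 0.578]
-0.12 [0.447 0.576]
-0.1 [0.444 0.573]
-0.08 [0.441 0.568]
-0.06 [0.437 0.565]
-0.04 [0.434 0.561]
-0.02 [0.43 0.55]
-0.0 [0.426 0.543]
0.02 [0.423 0.55 ]
0.04 [0.42  0.547]
0.06 [0.416 0.544]
0.08 [0.413 0.541]
0.1 [0.411 0.537]
0.12 [0.488 0.536]
(0.015, 0.03) 8899 [[0.54, -0.199, 0.015], [0.895, 0.108, 0.026]]
(0.04, 0.055) 1188 [[0.534, -0.145, 0.042], [0.799, 0.007, 0.055]]
(0.08, 0.3) 5087 [[0.613, 0.116, 0.082], [0.866, 0.198, 0.262]]
scene 5452 (492.5751647949219, -23.091598510742188) (133.89898681640625, 274.8877868652344) 9.820258140563965 0.06344118033377305
-0.16 [0.45  0.526]
-0.14 [0.447 0.578]
-0.12 [0.443 0.573]
-0.1 [0.44 0.57]
-0.08 [0.437 0.566]
-0.06 [0.433 0.561]
-0.04 [0.429 0.558]
-0.02 [0.426 0.546]
-0.0 [0.422 0.542]
0.02 [0.418 0.548]
0.04 [0.416 0.545]
0.06 [0.411 0.54 ]
0.08 [0.408 0.537]
0.1 [0.405 0.535]
0.12 [0.498 0.534]
(0.015, 0.03) 5391 [[0.537, -0.207, 0.016], [0.895, 0.179, 0.028]]
(0.04, 0.055) 1163 [[0.51, -0.158, 0.04], [0.831, 0.185, 0.055]]
(0.08, 0.3) 5039 [[0.611, 0.112, 0.082], [0.861, 0.196, 0.289]]
```

The top view shows the case at about (361,285), its rear edge along row 258, with the press behind and to the left and the cork block at (412,167). The scene view agrees. The case yaw is about 9.9°, with its centre at (0.494,-0.022). Next I work out the rows to get behind the right end of the bar.

```bash
cat >> h.py <<'E'
from scipy.spatial.transform import Rotation as R
A=np.radians(9.8); C=np.array([.4938,-.022])
RC=np.array([[np.cos(A),-np.sin(A)],[np.sin(A),np.cos(A)]])
def w2(x,y): return C+RC@[x,y]
TGT=np.array([[-np.sin(A)*-1,np.cos(A),0],[-np.cos(A),np.sin(A),0],[0,0,-1.]]).T if 0 else None
ty=np.array([np.cos(A),np.sin(A),0]); tz=np.array([0,0,-1.]); TGT=np.stack([np.cross(ty,tz),ty,tz],1)
def row(p,rot=TGT):
    s=env.observe(); T=s["tool_rot"]
    rv=R.from_matrix(T.T@rot).as_rotvec(degrees=True)/8
    return np.round(np.r_[rv,T.T@(np.array(p)-s["position"])/.03],2).tolist()
def case():
    s=env.observe(); p=s["position"]+s["tool_rot"][:,2]*.173
    q=RC.T@(p[:2]-C); f=RC.T@s["ft_force"][:2]
    print("tip case",np.round(q*1000,1),"z",round(p[2]*1000,1),"F case",np.round(f,2),round(s["ft_force"][2],2),"t",s["time_s"])
E
python3 - <<'E'
from h import *
for p in ([.40,.33,.405],[.54,.05,.405],[*w2(.111,-.070),.36]): print(row(p))
E
```

```text
[0.0, -0.0, 7.71, -9.16, -3.67, -0.01]
[0.0, -0.0, 7.71, -16.54, -11.04, -0.01]
[0.0, -0.0, 7.71, -20.21, -14.11, 1.49]
```

```bash
python3 -m creep '0 0 1 -1.5 -0.6 0 0; 0 0 2 -3 -1.2 0 0; 0 0 3 -4.5 -1.8 0 0; 0 0 4 -6 -2.5 0 0; 0 0 5 -7.5 -3.1 0 0; 0 0 6 -9.1 -3.7 0 0; 0 0 7 -10.3 -4.9 0 0; 0 0 7.7 -11.5 -6.1 0 0; 0 0 7.7 -12.7 -7.3 0 0; 0 0 7.7 -13.9 -8.5 0 0; 0 0 7.7 -15.2 -9.8 0 0; 0 0 7.7 -16.5 -11 0 0' 20; python3 - <<'E'
from h import *
case()
print(row([*w2(.111,-.070),.36])); print(row([*w2(.111,-.070),.30]))
E
```

```text
time_s: 2.1
position: [0.5335, 0.061, 0.4049]
tool_rot: [[-0.172, 0.985, 0.0], [0.985, 0.172, 0.0], [-0.0, 0.0, -1.0]]
ft_force: [1.1, 0.9, 0.0]
grip_width: 0.0001
gripper_force: 0.0
tip case [53.3 75. ] z 231.9 F case [1.21 0.71] 0.03 t 2.1
[0.0, 0.0, 0.01, -4.84, 1.92, 1.5]
[0.0, 0.0, 0.01, -4.84, 1.92, 3.5]
```

```bash
python3 -m creep '0 0 0 -1.5 0.6 0 0; 0 0 0 -3 1.2 0.5 0; 0 0 0 -4.4 1.8 1 0; 0 0 0 -4.8 1.95 2 0; 0 0 0 -4.8 1.95 3 0; 0 0 0 -4.8 1.95 3.5 0; 0 0 0 -4.8 1.95 3.5 0'; python3 - <<'E'
from h import *
case()
a=get_image("wrist"); cv2.imwrite("pics/w1.png",a["image"])
w=cloud(a); x,y,z=w[...,0],w[...,1],w[...,2]
q=(w[...,:2]-C)@RC; Z=z.ravel(); q=q.reshape(-1,2)
for yy in np.arange(-.13,.14,.015):
  m=(abs(q[:,1]-yy)<.004)&(Z>.052)&(Z<.075)&(q[:,0]>0)&(q[:,0]<.1)
  if m.sum()>5: print(round(yy,3),m.sum(),np.round(np.percentile(q[m,0],97),4))
E
```

```text
time_s: 2.8
position: [0.6152, -0.0689, 0.2973]
tool_rot: [[-0.172, 0.985, -0.005], [0.985, 0.172, 0.001], [0.002, -0.004, -1.0]]
ft_force: [-0.1, 0.5, -0.2]
grip_width: 0.0002
gripper_force: 0.0
tip case [110.9 -66.5] z 124.3 F case [-0.05  0.47] -0.17 t 2.8
-0.13 528 0.0654
-0.115 993 0.0648
-0.1 1038 0.065
-0.085 1095 0.0648
-0.07 1160 0.0648
-0.055 1234 0.0643
-0.04 1313 0.0642
-0.025 1383 0.064
-0.01 1105 0.0544
0.005 1138 0.0542
0.02 1245 0.054
0.035 1808 0.064
0.05 1929 0.0639
0.065 1542 0.0646
```

View pics/w1.png

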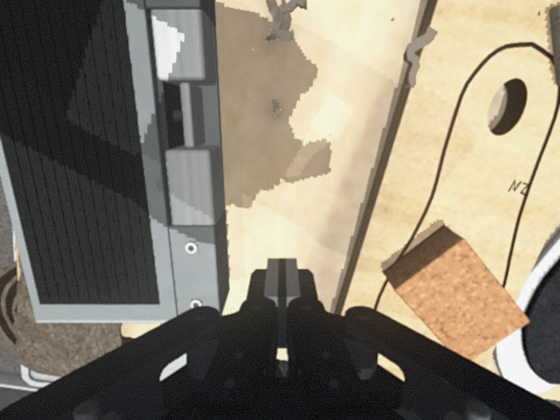

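The wrist view shows the notch at about (190,115), between bar ends at rows 80 and 150. That puts its centre near own y +6 mm, with the edge at x ≈ 64.5 mm. I'll go down behind the solid bar at y ≈ -45 and feel from there.

```bash
python3 -m creep '0 0 0 0.7 0 1 0; 0 0 0 0.7 0 2 0; 0 0 0 0.7 0 2.8 0; 0 0 0 0.7 -0.3 2.9 0; 0 0 0 0.7 -0.6 2.9 0; 0 0 0 0.7 -0.75 2.9 0; 0 0 0 0.7 -0.75 2.9 0; 0 0 0 0.7 -0.75 2.9 0'; python3 - <<'E'
from h import *
case()
E
```

```text
time_s: 3.65
position: [0.5898, -0.0521, 0.214]
tool_rot: [[-0.172, 0.985, 0.002], [0.985, 0.172, -0.001], [-0.001, 0.002, -1.0]]
ft_force: [0.3, -0.1, 0.4]
grip_width: 0.0006
gripper_force: 0.0
tip case [ 89.8 -46.2] z 41.0 F case [ 0.28 -0.16] 0.41 t 3.65
```

```bash
python3 -m creep '0 0 0 0 -0.1 0 0; 0 0 0 0 -0.2 0 0; 0 0 0 0 -0.25 0 0; 0 0 0 0 -0.25 0 0; 0 0 0 0 -0.25 0 0'; python3 -c "from h import *; case()"
```

```text
time_s: 4.15
position: [0.5823, -0.0532, 0.2127]
tool_rot: [[-0.172, 0.985, 0.0], [0.985, 0.172, -0.0], [-0.0, 0.0, -1.0]]
ft_force: [-0.1, 0.3, -0.5]
grip_width: 0.0001
gripper_force: 0.0
tip case [ 81.9 -45.9] z 39.7 F case [-0.01  0.3 ] -0.5 t 4.15
```

```bash
python3 -m creep '0 0 0 0 -0.05 0 0; 0 0 0 0 -0.05 0 0;0 0 0 0 -0.1 0 0; 0 0 0 0 -0.1 0 0' | grep -E 'pos|ft'; python3 -c "from h import *; case()";  python3 -m creep '0 0 0 0 -0.05 0 0; 0 0 0 0 -0.05 0 0' | grep -E 'pos|ft'; python3 -c "from h import *; case()"
```

```text
position: [0.5795, -0.0537, 0.2128]
ft_force: [2.9, 1.2, -1.2]
tip case [ 79.2 -45.9] z 39.8 F case [3.06 0.7 ] -1.17 t 4.55
position: [0.5788, -0.0538, 0.2129]
ft_force: [10.2, 2.8, -5.1]
tip case [ 79.1 -45.9] z 39.9 F case [10.53  0.98] -5.13 t 4.75
```

```bash
python3 -m creep '0 0 0 0.15 0.04 0 0; 0 0 0 0.3 0.04 0 0; 0 0 0 0.45 0.04 0 0; 0 0 0 0.6 0.04 0 0; 0 0 0 0.75 0.04 0 0' | grep -E 'pos|ft'; python3 -c "from h import *; case()";  python3 -m creep '0 0 0 0.15 0 0 0; 0 0 0 0.3 0 0 0; 0 0 0 0.45 0 0 0; 0 0 0 0.6 0 0 0; 0 0 0 0.75 0 0 0; 0 0 0 0.9 0 0 0; 0 0 0 1 0 0 0; 0 0 0 1 0 0 0' | grep -E 'pos|ft'; python3 -c "from h import *; case()"
```

```text
position: [0.5754, -0.0316, 0.2132]
ft_force: [4.5, -1.8, 0.9]
tip case [ 79.2 -23.6] z 40.2 F case [ 4.11 -2.49] 0.85 t 5.25
position: [0.5697, -0.0016, 0.2126]
ft_force: [0.5, 0.2, 0.2]
tip case [78.2  7.2] z 39.6 F case [0.57 0.07] 0.17 t 6.05
```

The force vanished at own y ≈ 7 mm, so the finger is over the notch. Pressing in now.

```bash
python3 -m creep '0 0 0 0 -0.1 0 0; 0 0 0 0 -0.2 0 0; 0 0 0 0 -0.25 0 0; 0 0 0 0 -0.25 0 0' | grep -E 'pos|ft'; python3 -c "from h import *; case()";  python3 -m creep '0 0 0 0 -0.06 0 0; 0 0 0 0 -0.12 0 0; 0 0 0 0 -0.12 0 0' | grep -E 'pos|ft'; python3 -c "from h import *; case()"
```

```text
position: [0.5624, -0.0035, 0.2128]
ft_force: [0.8, -0.7, -1.3]
tip case [70.7  6.6] z 39.8 F case [ 0.7  -0.88] -1.31 t 6.45
position: [0.5593, -0.004, 0.2129]
ft_force: [3.1, 0.9, -1.8]
tip case [67.9  6.5] z 39.9 F case [3.22 0.36] -1.81 t 6.75
```

Pad contact. Now to about 61 mm.

```bash
python3 -m creep '0 0 0 0 -0.06 0 0; 0 0 0 0 -0.12 0 0; 0 0 0 0 -0.18 0 0; 0 0 0 0 -0.22 0 0; 0 0 0 0 -0.24 0 0; 0 0 0 0 -0.24 0 0' | grep -E 'pos|ft'; python3 - <<'E'
from h import *
case(); a=get_image("top"); cv2.imwrite("pics/t2.png",a["image"][220:340,260:460])
w=cloud(a); q=((w[...,:2]-C)@RC).reshape(-1,2); z=w[...,2].ravel()
m=(abs(q[:,1])<.05)&(z>.012)&(z<.08)&(q[:,0]<0)&(q[:,0]>-.2); print(np.percentile(q[m,0],2))
E
```

```text
position: [0.552, -0.0053, 0.2128]
ft_force: [5.0, 0.5, -1.0]
tip case [60.3  6.5] z 39.8 F case [ 5.06 -0.35] -0.97 t 7.35Traceback (most recent call last):
  File "<stdin>", line 4, in <module>
    return _quantile_unchecked(
        a, q, axis, out, overwrite_input, method, keepdims, weights)
    return _ureduce(a,
                    func=_quantile_ureduce_func,
    ...<5 lines>...
                    overwrite_input=overwrite_input,
                    method=method)
    r = func(a, **kwargs)
    result = _quantile(arr,
                       quantiles=q,
    ...<2 lines>...
                       out=out,
                       weights=wgt)
    slices_having_nans = np.isnan(arr[-1, ...])
                                  ~~~^^^^^^^^^
IndexError: index -1 is out of bounds for axis 0 with size 0
```

View pics/t2.png

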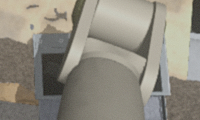

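The arm hides the case from above, so I'll hold the press a moment and check with the scene camera.

```bash
python3 -m creep '0 0 0 0 0 0 0;0 0 0 0 0 0 0;0 0 0 0 0 0 0;0 0 0 0 0 0 0;0 0 0 0 0 0 0' | grep -E 'pos|ft'; python3 - <<'E'
from h import *
case(); a=get_image("scene"); cv2.imwrite("pics/s2.png",a["image"][140:340,140:460])
E
```

```text
position: [0.552, -0.0053, 0.2128]
ft_force: [4.5, -0.9, 0.6]
tip case [60.2  6.6] z 39.8 F case [ 4.33 -1.67] 0.6 t 7.9
```

View pics/s2.png

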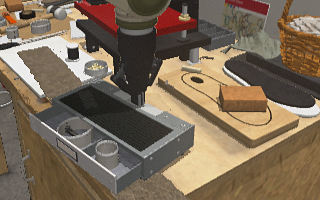

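The drawer stands out at the front left, (30–115, 105–180) in the crop, and the bystanders have not moved. I'll draw back and lift clear.

```bash
python3 -m creep '0 0 0 0 0.3 0 0; 0 0 0 0 0.7 0 0; 0 0 0 0 1.1 0 0; 0 0 0 0 1.3 -0.3 0; 0 0 0 0 1.3 -1.3 0; 0 0 0 0 1.3 -2.6 0; 0 0 0 0 1.3 -3.8 0; 0 0 0 0 1.3 -4 0; 0 0 0 0 1.3 -4 0; 0 0 0 0 1.3 -4 0; 0 0 0 0 1.3 -4 0' | grep -E 'pos|ft'; python3 - <<'E'
from h import *
case(); b=get_image("scene"); cv2.imwrite("pics/s3.png",b["image"][140:340,140:460])
w=cloud(b); q=((w[...,:2]-C)@RC).reshape(-1,2); z=w[...,2].ravel()
m=(abs(q[:,1])<.12)&(z>.03)&(z<.08)&(q[:,0]<0)&(q[:,0]>-.2); print("front x",np.percentile(q[m,0],[0.5,2]),m.sum())
for l in ["spool","eyelet_tin","sand_block"]:
  for r in spotter.boxes_of(l,b)[:1]: print(l,r["p"],np.round(r["xy"]),np.round(world(b,*r["xy"]),3))
E
```

```text
position: [0.5902, 0.0015, 0.3312]
ft_force: [-0.0, 0.1, -0.4]
tip case [98.4  7. ] z 158.2 F case [0.   0.06] -0.35 t 9.05
front x [-0.12754009 -0.12704006] 5053
spool 0.63 [211. 195.] [0.564 0.34  0.03 ]
eyelet_tin 0.84 [238. 209.] [0.594 0.241 0.018]
sand_block 0.63 [382. 240.] [ 0.732 -0.125  0.051]
```

View pics/s3.png

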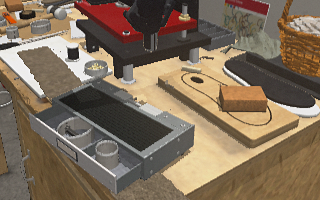

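The picture shows the drawer fully out: its front is at own x ≈ -127 mm against -66 mm shut, about 60 mm of travel. The gripper is clear above the case, and the spool, tin and block are where they were.

```bash
python3 -c "
from rig import job; print(job.close_job())"
```

```text
the job is handed in; nothing more can be done
None
```

The job is handed in (no verdict came back): the fingertip found the notch about 7 mm left of the rear-edge middle and pressed the pad in, the drawer came out about 60 mm, the finger is clear and the spool, tin and block have not moved; I did not check the pad's return directly.

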